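# Shell boxes on display in order of size

### The job

Set the four shell-topped hexagonal trinket boxes out on the display plank in order of size, the smallest on the mark next to the pointed sea-snail shell and the largest at the far end, each standing upright and centred on its own round mark. Handle them carefully: do not tip or drop them, and leave the glue jar and the tin where they are.

Things in the scene. Friction and masses are not known exactly. Their poses are not given: they have to be found in the camera images.
- box_a: the smallest of four closed hexagonal trinket boxes of brown wood with a rosette of pale shells on the lid: 34 mm across flats, 30 mm tall to the lid, the rosette up to 7 mm more. One solid piece, 50 g or so. Origin at the centre of its underside, z up; its corners lie at 0, 60, 120.. degrees from its x axis, its flats face 30, 90, 150.. degrees
- box_b: the second smallest of four closed hexagonal trinket boxes of brown wood with a rosette of pale shells on the lid: 44 mm across flats, 36 mm tall to the lid, the rosette up to 8 mm more. One solid piece, 80 g or so. Origin at the centre of its underside, z up; its corners lie at 0, 60, 120.. degrees from its x axis, its flats face 30, 90, 150.. degrees
- box_c: the second largest of four closed hexagonal trinket boxes of brown wood with a rosette of pale shells on the lid: 54 mm across flats, 42 mm tall to the lid, the rosette up to 9 mm more. One solid piece, 120 g or so. Origin at the centre of its underside, z up; its corners lie at 0, 60, 120.. degrees from its x axis, its flats face 30, 90, 150.. degrees
- box_d: the largest of four closed hexagonal trinket boxes of brown wood with a rosette of pale shells on the lid: 64 mm across flats, 48 mm tall to the lid, the rosette up to 10 mm more. One solid piece, 170 g or so. Origin at the centre of its underside, z up; its corners lie at 0, 60, 120.. degrees from its x axis, its flats face 30, 90, 150.. degrees
- plank: fixed pale wooden plank, 470 mm long (its y axis), 90 mm wide (x), 12 mm thick, on the table; origin at the centre of its underside. Along the middle of its top four flush dark round marks, 30 mm across, at y = -150, -50, 50, 150 mm. Fixed on its ends (y = -215 and 215 mm): the sea-snail shell on one, a dark square block (24 mm wide, 10 mm tall) on the other; which end has which varies
- whelk: the pointed pale sea-snail shell, 30 mm across and 45 mm tall, fixed upright at one end of the plank, 65 mm from the nearest mark; origin at the centre of its foot, on the plank's top
- jar: loose bystander: white glue jar with orange lid, 52 mm across, 62 mm tall; origin at the centre of its underside
- tin: loose bystander: plain steel tin, 56 mm across, 70 mm tall; origin at the centre of its underside
There are look-alikes about, which are no part of the job. Leave any yellow look-alike of the box_c alone.

How it is judged (in metres and radians):
At the end, for the whole second after the job is handed in: Counting from the sea-snail shell, the smallest, second smallest, second largest and largest box stand on the first, second, third and fourth mark: each within 12 mm of its mark along and 12 mm across the plank, resting upright on the plank's top (within 0.1 rad), released and at rest (horizontal distance between box_a and whelk between 0.053 and 0.077 m and x of box_a in the frame of plank between -0.012 and 0.012 m and z of box_a in the frame of plank between 0.009 and 0.016 m and angle between each of box_a, box_b, box_c, box_d's own z axis and vertical below 0.1 rad and linear speed of each of box_a, box_b, box_c, box_d below 0.02 m/s and contact force between each of box_a, box_b, box_c, box_d and the fingers below 0.2 N and horizontal distance between box_b and whelk between 0.153 and 0.177 m and x of box_b in the frame of plank between -0.012 and 0.012 m and z of box_b in the frame of plank between 0.009 and 0.016 m and horizontal distance between box_c and whelk between 0.253 and 0.277 m and x of box_c in the frame of plank between -0.012 and 0.012 m and z of box_c in the frame of plank between 0.009 and 0.016 m and horizontal distance between box_d and whelk between 0.353 and 0.377 m and x of box_d in the frame of plank between -0.012 and 0.012 m and z of box_d in the frame of plank between 0.009 and 0.016 m); the robot touches nothing.
It fails at once if a box is tipped over (angle between any of box_a, box_b, box_c, box_d's own z axis and vertical above 0.7 rad).
It fails at once if a box is dropped or knocked: it moves faster than 0.7 m/s with nothing holding it (a fall of about 25 mm) ((linear speed of box_a above 0.7 m/s and contact force between box_a and the arm below 0.05 N and contact force between box_a and the fingers below 0.05 N) or (linear speed of box_b above 0.7 m/s and contact force between box_b and the arm below 0.05 N and contact force between box_b and the fingers below 0.05 N) or (linear speed of box_c above 0.7 m/s and contact force between box_c and the arm below 0.05 N and contact force between box_c and the fingers below 0.05 N) or (linear speed of box_d above 0.7 m/s and contact force between box_d and the arm below 0.05 N and contact force between box_d and the fingers below 0.05 N)).
It fails at once if the jar or the tin is shifted by more than 25 mm (distance of any of jar, tin from where it was at the start of the episode above 0.025 m).
It also fails if it takes over 109 s, if anything falls off the work surface, if the arm or the gripper's body presses on something with over 40 N, if the wrist force passes 120 N, or if a joint passes its speed limit or range.

### The arm

A 6-joint arm with a two-finger parallel gripper is mounted at the origin on the work surface. World frame = base frame: x ahead of the robot, y to its left, z up, the work surface at z = 0. Lengths are in mm, angles in rad, forces in N, time in s.
With the tool pointing down it reaches from about 275 to 825 mm from the base axis. Payload 4.9 kg.
Tool frame: the origin (TCP) lies at the very end of the fingers, on their centre line; the grasp point (between the pads) lies 19 mm behind it; z points along the fingers, y is the line along which they close (so a half turn about z gives the same grasp; the last joint's range is limited). The gripper opens to 85 mm and grips with 20 to 120 N. Pads are 22 mm wide; open, the fingers measure 114 mm over their backs; the gripper's body (76 mm by 85 mm) begins 54 mm behind the grasp point. The pads swing forward as they close: fully open they stand 13 mm farther back than shut.
Start: joints at [-1.369, 0.326, -0.193, 1.052, 0, 1.437], TCP at [181.251, -519.294, 200.781] pointing down, gripper open.
Joint ranges: [-2.65, 2.65], [-0.97, 1.79], [-1.3, 1.35], [-1.93, 2.1], [-1.47, 1.37], [-3.14, 3.14]. Speed limits (rad/s): [2.57, 2.57, 3.14, 3.14, 3.14, 3.14].

### API

Orientations are given as [roll, pitch, yaw] about the fixed x, y, z axes, in that order (R = Rz(yaw) Ry(pitch) Rx(roll)).
In Python, from bench import bot, solve_ik, imaging gives the robot as it stands. Calls block until the motion is done:
- bot.move_ptp(position, orientation): joint-space move of the TCP to a pose.
- bot.movel(position, rot=None, max_speed=150, threshold=None): straight line of the TCP; rot=None keeps the orientation; max_speed is the mean speed in mm/s. With threshold (N) it stops when the force on the tool has changed by that much, and returns True; else False.
- bot.move_j(angles): joint-space move.
- bot.grip(opening, effort=None): opening from 0.0 (shut) to 1.0 (fully open); effort is the grip in N (None keeps the last); returns when the fingers have stopped.
- bot.dwell(seconds).
- solve_ik(position, orientation): joint angles nearest the present ones, or None.
- bot.get_state(): the state.
- imaging.capture(name): name is "scene" or "top" or "wrist"; returns the picture (384x512x3 uint8, blue, green, red); there is no depth.
- imaging.camera_model(name): a dict with "K" (3x3 intrinsics, pixels), "k1" (the pictures are not rectified: a ray, as slopes to the right and down, at radius r is drawn at 1 + k1 r^2 times it, then the intrinsics apply), "position" and "rotation" of the camera in the world. Camera axes: x right, y up, looking along -z (the intrinsics and any distortion apply to the point x, -y, -z); pixel columns grow to the right and rows downward; lengths in mm; the calibration is good to about 2 mm. A picture is of the moment at which its call begins: read the wrist's pose just before it. camera_model takes no time and is no camera call; for the wrist camera it gives the pose at the moment of the call.
A pose or a line that the arm cannot do raises bot.IKError and nothing moves.
- bot.sign_off(): hands the job in; it is judged then, once.
The state is a dict: "t": time; "qpos": joint angles; "joint_velocities": joint speeds; "effort": joint torques, N m; "tcp_pos": TCP position; "orientation": TCP orientation; "contact_force": force on the tool from outside, world axes, zero at the start; "wrist_torque": the same for the moment, N m; "opening": opening from 0.0 (shut) to 1.0 (fully open); "gripper_force": force on a finger pad.
Only numpy, scipy, OpenCV 4.12 (cv2) and the standard library are available. Lean on these libraries where they do the work, as an engineer would, in place of code of your own. Each camera call takes 0.05 s, during which the arm holds its last target. There are 200 camera calls.

## Working session

There is one attempt and no reset: what is moved stays moved. The work goes in short steps, each a Python script; the robot and the scene stay as the last script left them, time stands still between calls to the robot, and variables do not carry over. Pictures are saved under pics/ and viewed, at most 14 in all, crops included, and the job is handed in when it is done.

```bash
mkdir -p pics; ls
python3 - <<'E'
from bench import bot, imaging
import cv2
for n in("scene","top"):
    cv2.imwrite(f"pics/{n}0.png",cv2.resize(imaging.capture(n),(800,600)))
    m=imaging.camera_model(n);print(n,m)
print(bot.get_state())
E
```

```text
pics
scene {'K': array([[446.41802929,   0.        , 246.61070053],
       [  0.        , 446.41802929, 192.92574149],
       [  0.        ,   0.        ,   1.        ]]), 'k1': -0.17533382148926513, 'position': array([993.68279271, 371.58796674, 993.15377018]), 'rotation': array([0.54510471, 0.00593408, 2.30003053])}
top {'K': array([[414.60027239,   0.        , 256.0443259 ],
       [  0.        , 414.60027239, 190.78770277],
       [  0.        ,   0.        ,   1.        ]]), 'k1': 0.023356242965897462, 'position': array([3.99655956e+02, 3.75595848e-01, 1.00780910e+03]), 'rotation': array([ 0.15281243, -0.020237  , -1.54730906])}
{'t': 0.1, 'qpos': array([-1.36922021e+00,  3.26855255e-01, -1.93500329e-01,  1.05199014e+00,
        1.97911544e-05,  1.43659038e+00]), 'joint_velocities': array([ 0.00046272, -0.00104747,  0.0034508 , -0.00019056, -0.00021109,
       -0.00026123]), 'effort': array([ 1.05333565e-03, -4.44238400e+01,  2.63038284e+01,  7.82770221e-03,
       -8.75290880e-05, -9.71944445e-07]), 'tcp_pos': array([ 181.12793123, -518.71494826,  200.08182743]), 'orientation': array([-3.14005984e+00, -2.26927980e-04,  3.35781875e-01]), 'contact_force': array([0.58911909, 0.18228235, 0.2287565 ]), 'wrist_torque': array([-0.01537893, -0.01280224,  0.00565367]), 'gripper_force': 0.0, 'opening': 1.001153945164923}
```

View pics/top0.png

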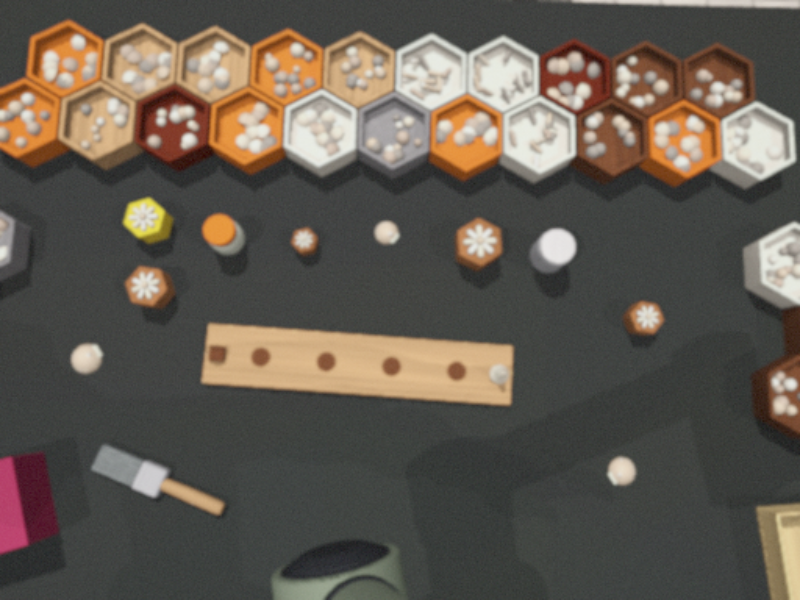

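View pics/scene0.png

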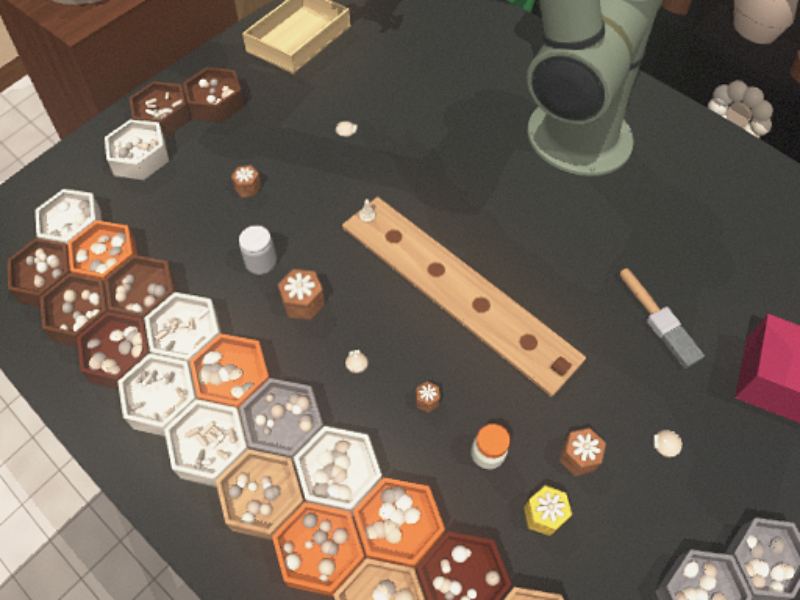

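Top view: the plank has its whelk on the right at (498,373) and the dark block on the left at (218,354), with marks at (457,371), (391,366), (326,361) and (260,356).
- **Boxes by size:** a (305,240), b (645,318), c (149,287), d (480,243).
- **Look-alike:** the yellow box at (147,218) is the decoy, because the real c is brown. I'll leave it alone.
- **Bystanders:** jar at (222,233), tin at (555,250).

Next I'll measure these with rays and check each box with the wrist camera.

```bash
cat > h.py <<'E'
import numpy as np, cv2
from scipy.spatial.transform import Rotation as Rn
from bench import bot, solve_ik, imaging
pi=np.pi
H=dict(a=30,b=36,c=42,d=48); W=dict(a=34,b=44,c=54,d=64)
def ray(m,uv,z):
    K=m["K"];d=np.array([m["k1"],0,0,0.])
    p=(np.asarray(uv,float).reshape(-1,2)-[K[0,2],K[1,2]])/[K[0,0],K[1,1]]
    q=p.copy()
    for _ in range(30): q=p/(1+m["k1"]*(q**2).sum(1,keepdims=True))
    D=Rn.from_euler("xyz",m["rotation"]).apply(np.c_[q[:,0],-q[:,1],-np.ones(len(q))])
    C=m["position"]; return C+D*((z-C[2])/D[:,2])[:,None]
def brown(img):   # brown wood (lid, sides) and dark marks
    h=cv2.cvtColor(img,cv2.COLOR_BGR2HSV)
    return cv2.inRange(h,(3,90,50),(16,255,215))
def white(img):
    h=cv2.cvtColor(img,cv2.COLOR_BGR2HSV); return cv2.inRange(h,(0,0,165),(179,70,255))
def cents(mask,amin=15):
    n,_,s,c=cv2.connectedComponentsWithStats(mask)
    return [(c[i],s[i]) for i in range(1,n) if s[i,4]>=amin]
def yaw_for(phi,xy):   # tool yaw closing along phi, j6 nearest 0
    j1=np.arctan2(xy[1],xy[0]); y=phi-pi/2; j6=(j1+pi-y+pi/2)%pi-pi/2
    return j1+pi-j6
def down(y): return [pi,0,(y+pi)%(2*pi)-pi]
E
python3 - <<'E'
from h import *
img=imaging.capture("top");m=imaging.camera_model("top");s=.64
print("WHITE");
for n,px,z in [("a",(305,240),33),("b",(645,318),40),("c",(149,287),46),("d",(480,243),53)]:
    u,v=int(px[0]*s),int(px[1]*s);r=16
    w=white(img[v-r:v+r,u-r:u+r]);mm=cv2.moments(w,True)
    print(n,mm["m00"],ray(m,(u-r+mm["m10"]/mm["m00"],v-r+mm["m01"]/mm["m00"]),z).round(1))
print("MARKS")
for c,t in cents(brown(img)):
    if 205<c[1]<260: print(c.round(1),t,ray(m,c,12).round(1))
for n,px,z in [("jar",(219,228),62),("tin",(557,246),70),("yellow",(147,216),46),("whelk",(498,374),25)]: print(n,ray(m,np.array(px)*s,z).round())
E
```

```text
WHITE
a 99.0 [[638.4 135.6  33. ]]
b 155.0 [[ 531.5 -389.6   40. ]]
c 224.0 [[558.6 364.8  46. ]]
d 300.0 [[ 638.5 -133.3   53. ]]
MARKS
[499.5 242.1] [ 480  196   32   85 1204] [[ 444.6 -601.7   12. ]]
[139.7 208. ] [135 207  11   5  22] [[504.3 261.7  12. ]]
[151.7 226.5] [130 208  48  30 504] [[460.7 230.4  12. ]]
[154.5 208.8] [150 208  11   4  24] [[503.4 226.3  12. ]]
[167.6 209.3] [162 209  11   2  16] [[502.8 195.   12. ]]
[181.5 210.3] [176 209  11   4  18] [[501.2 161.8  12. ]]
[195.4 211.8] [190 211  13   4  26] [[498.6 128.4  12. ]]
[208.6 212.7] [204 212  11   3  21] [[497.1  96.7  12. ]]
[213.1 226.6] [202 212  32  30 282] [[464.   84.6  12. ]]
[237.8 218. ] [231 214  13  12  53] [[486.2  26.1  12. ]]
[250.5 215.7] [245 215  13   4  26] [[492.4  -4.3  12. ]]
[263.9 217.5] [258 216  11   6  28] [[488.9 -36.5  12. ]]
[283.8 218.7] [270 216  28   8  70] [[487.2 -84.5  12. ]]
[178.9 221.1] [176 218   7   6  15] [[475.3 166.7  12. ]]
[188.3 220. ] [186 218   7   6  24] [[478.4 144.3  12. ]]
[201. 221.] [197 218   9   7  25] [[476.7 113.9  12. ]]
[303.5 220.2] [298 219  13   5  28] [[ 484.7 -132.1   12. ]]
[316.8 220.8] [313 220  11   4  21] [[ 484.2 -164.3   12. ]]
[326.2 227.2] [321 221   8  16  44] [[ 469.3 -186.8   12. ]]
[250.4 233.8] [243 227  18  15 174] [[449.   -5.2  12. ]]
[291.7 236.9] [282 230  20  14 176] [[ 444.3 -104.2   12. ]]
[306.6 237.1] [301 234  12   9  40] [[ 444.5 -139.8   12. ]]
[236.6 250. ] [129 236 199  24 739] [[410.   26.7  12. ]]
[174.3 240.1] [170 236  10   8  31] [[430.  175.1  12. ]]
[196.8 241.8] [193 239   8   7  17] [[427.  121.8  12. ]]
[229.2 242.8] [225 241  10   4  17] [[426.5  44.7  12. ]]
[221.3 245.2] [219 243   6   6  19] [[420.4  63.3  12. ]]
jar [[644. 257.  62.]]
tin [[ 629. -247.   70.]]
yellow [[664. 370.  46.]]
whelk [[ 439. -167.   25.]]
```

Run:
```python
from h import *
m=imaging.camera_model("wrist");s=bot.get_state()
R=Rn.from_euler("xyz",s["orientation"])
print("cam in tool",R.inv().apply(m["position"]-s["tcp_pos"]).round(1),"look in tool",R.inv().apply(Rn.from_euler("xyz",m["rotation"]).apply([0,0,-1])).round(3),m["K"][0,0],m["k1"])
# dark marks in the top picture
img=imaging.capture("top");t=imaging.camera_model("top")
h=cv2.cvtColor(img,cv2.COLOR_BGR2HSV);P=[]
for px in [(457,371),(391,366),(326,361),(260,356)]:
    u,v=[int(k*.64) for k in px];r=10
    c=img[v-r:v+r,u-r:u+r,2];w=(c<(int(c.max())+int(c.min()))/2).astype(np.uint8);mm=cv2.moments(w,True)
    p=ray(t,(u-r+mm["m10"]/mm["m00"],v-r+mm["m01"]/mm["m00"]),12)[0];P.append(p);print(mm["m00"],p.round(1))
```

```text
cam in tool [  65.8    0.2 -174.6] look in tool [-0.258 -0.001  0.966] 273.12123304639687 -0.05939004732676853
108.0 [ 443.5 -104.2   12. ]
105.0 [448.6  -4.5  12. ]
102.0 [453.5  95.3  12. ]
107.0 [458.  195.3  12. ]
```

```bash
cat >> h.py <<'E'
def look(n,xy):
    """camera straight above the box; returns lid centre and flat-normal angle mod 60 deg"""
    y=yaw_for(np.arctan2(xy[1],xy[0])+pi/2,xy)   # tool x radial
    off=66*np.array([np.cos(y),np.sin(y)])
    bot.move_ptp([*(np.array(xy)-off),120],down(y)); bot.dwell(.3)
    m=imaging.camera_model("wrist");img=imaging.capture("wrist")
    hs=cv2.cvtColor(img,cv2.COLOR_BGR2HSV)
    mk=cv2.inRange(hs,(0,70,45),(22,255,255))|white(img)
    mk=cv2.morphologyEx(mk,cv2.MORPH_CLOSE,np.ones((3,3)))
    cs,_=cv2.findContours(mk,cv2.RETR_EXTERNAL,cv2.CHAIN_APPROX_NONE)
    cs=[c for c in cs if cv2.contourArea(c)>300]
    c=min(cs,key=lambda c:np.hypot(*(ray(m,c.reshape(-1,2).mean(0),H[n])[0,:2]-xy)))
    hull=cv2.convexHull(c).reshape(-1,2)
    P=ray(m,hull,H[n])[:,:2].astype(np.float32)
    # width in each direction: support function; flats = smallest mean width over 3 directions
    def sup(ph): d=np.array([np.cos(ph),np.sin(ph)]); s=P@d; return s.max(),s.min()
    best=min(np.radians(np.arange(0,60,.5)),key=lambda ph:sum(np.ptp(sup(ph+k*pi/3)) for k in range(3)))
    w=[-np.diff(sup(best+k*pi/3))[0] for k in range(3)]
    D=np.array([[np.cos(best+k*pi/3),np.sin(best+k*pi/3)] for k in range(3)])
    cen=np.linalg.lstsq(D,np.array([np.mean(sup(best+k*pi/3)) for k in range(3)]),rcond=None)[0]
    cv2.polylines(img,[hull.reshape(-1,1,2)],True,(0,255,0),1)
    return cen,best,w,img
E
python3 - <<'E'
from h import *
T=[];
for n,xy in dict(b=(531.5,-389.6),d=(638.5,-133.3),a=(638.4,135.6),c=(558.6,364.8)).items():
    cen,b,w,img=look(n,np.array(xy)); print(n,cen.round(1),np.degrees(b),np.round(w,1)); T.append(img)
cv2.imwrite("pics/w.png",cv2.resize(np.vstack([np.hstack(T[:2]),np.hstack(T[2:])]),(800,600)));print(bot.get_state()["t"])
E
```

```text
b [ 532.6 -392.2] 51.0 [46.  46.1 46.2]
d [ 640.2 -135.3] 34.0 [66.1 66.1 66.1]
a [639.6 133.9] 15.5 [36.  35.9 36.1]
c [559.3 364.3] 52.50000000000001 [56.2 56.1 56.6]
6.5
```

View pics/w.png

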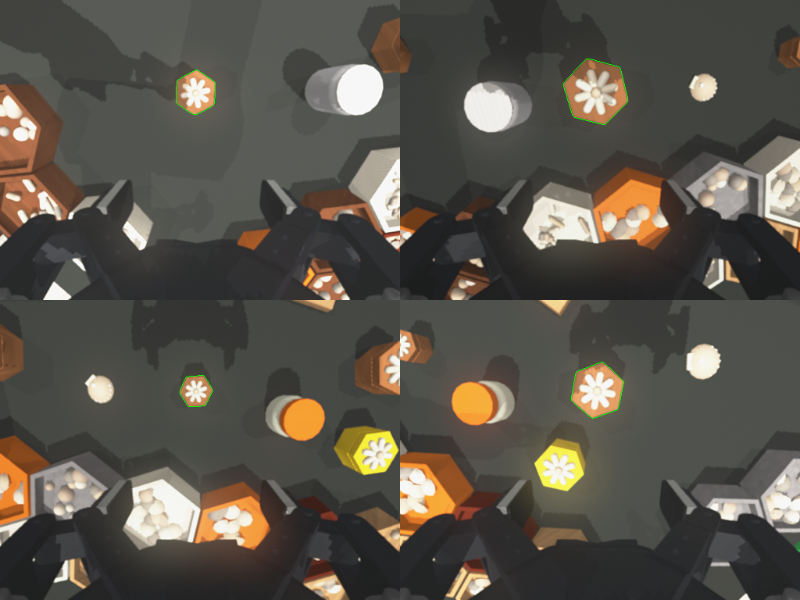

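The wrist view shows all four brown boxes cleanly outlined at (196,92) b, (596,92) d, (196,391) a and (598,391) c. The measured widths are 46, 66, 36 and 56 mm, about 2 mm over nominal, so each identity is confirmed. Yellow at (560,466) is the excluded one. I'll start with d.

```bash
cat >> h.py <<'E'
BOX=dict(a=((639.6,133.9),15.5),b=((532.6,-392.2),171),c=((559.3,364.3),52.5),d=((640.2,-135.3),154))
MARK=dict(a=(443.5,-104.2),b=(448.5,-4.5),c=(453.3,95.3),d=(458.1,195.3))
ACR=np.radians(-2.8)
def pick(n,z=4):
    xy,ph=BOX[n]; o=down(yaw_for(np.radians(ph),xy))
    bot.grip(1.0); bot.move_ptp([*xy,120],o); bot.movel([*xy,z],max_speed=100)
    bot.grip(0.0,30); s=bot.get_state(); print(n,"grip",round(s["opening"],3),s["gripper_force"],s["tcp_pos"].round(1))
    bot.movel([*xy,125],max_speed=100); s=bot.get_state(); print(" lifted",round(s["opening"],3),s["gripper_force"],s["contact_force"].round(1))
def place(n,z=4):
    xy=MARK[n]; o=down(yaw_for(ACR,xy))
    bot.move_ptp([*xy,125],o); bot.movel([*xy,z+20],max_speed=100); bot.dwell(.2)
    hit=bot.movel([*xy,z+11],max_speed=15,threshold=4); s=bot.get_state(); print(" down",hit,s["tcp_pos"].round(1),s["contact_force"].round(1))
    bot.grip(1.0); bot.dwell(.2); bot.movel([*xy,130],max_speed=100); print(" t",bot.get_state()["t"])
E
python3 - <<'E'
from h import *
pick("d")
cv2.imwrite("pics/d1.png",cv2.resize(imaging.capture("scene"),(800,600)))
E
```

```text
d grip 0.737 33.839001059532166 [ 640.7 -135.4    5. ]
 lifted 0.735 33.33919286727905 [-0.5 -0.9 -3.1]
```

View pics/d1.png

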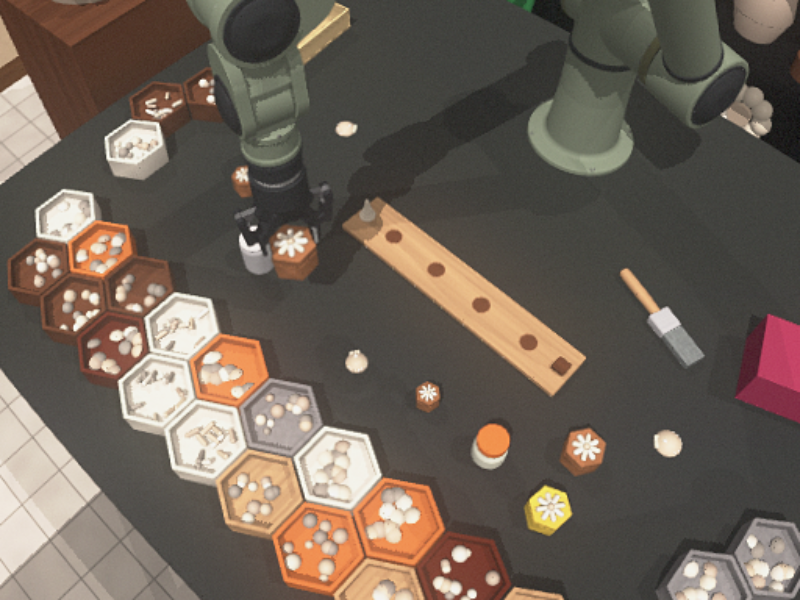

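Box d is held level between the fingers at (293,250), and the tin at (257,250) hasn't moved. I'll place it and then do c.

Run:
```python
from h import *
place("d"); pick("c"); place("c")
bot.move_ptp([400,-250,200],down(yaw_for(ACR,(400,-250))))
cv2.imwrite("pics/c1.png",cv2.resize(imaging.capture("top"),(800,600)))
```

```text
down True [458.1 195.3  17. ] [-1.  -0.4  4.8]
 t 16.8167
c grip 0.619 31.40323519706726 [559.7 364.5   4.9]
 lifted 0.615 31.602947115898132 [-0.9 -0.1 -1.4]
 down True [453.3  95.3  16.9] [ 0.4 -0.4  3.7]
 t 28.1417
```

View pics/c1.png

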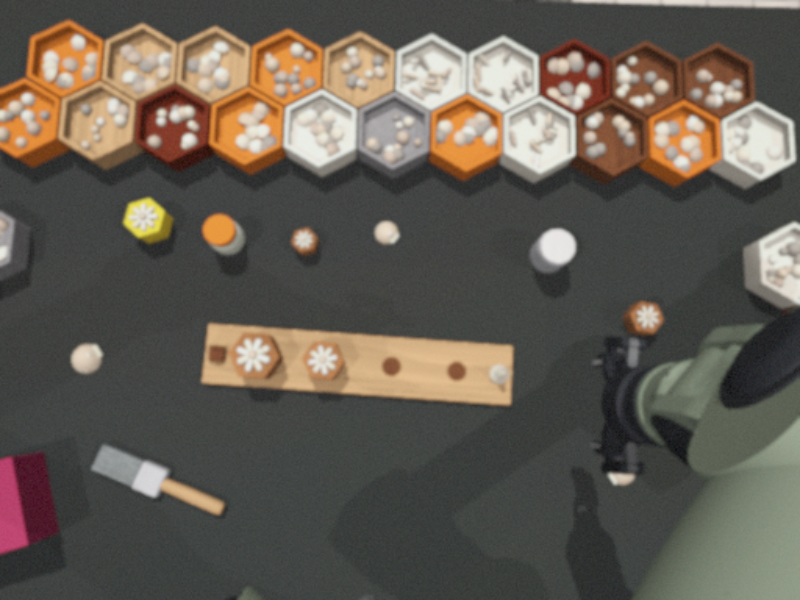

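Boxes d (255,354) and c (323,360) stand upright on the fourth and third marks. Jar, tin and the yellow box look unmoved. Next are b and a.

Run:
```python
from h import *
pick("b"); place("b"); pick("a",3); place("a",3)
bot.move_ptp([400,-300,250],down(yaw_for(ACR,(400,-300)))); bot.dwell(.3)
img=imaging.capture("top"); m=imaging.camera_model("top")
for n in "abcd":
    lo=m; z=12+H[n]+4
    # expected pixel: nearest white blob whose ray at lid height lies by the mark
    c=min((c for c,_ in cents(white(img))),key=lambda c:np.hypot(*(ray(m,c,z)[0,:2]-MARK[n])))
    print(n,(ray(m,c,z)[0,:2]-MARK[n]).round(1))
cv2.imwrite("pics/e.png",cv2.resize(img,(800,600)));cv2.imwrite("pics/es.png",cv2.resize(imaging.capture("scene"),(800,600)))
print(bot.get_state()["t"])
```

```text
b grip -0.002 3.560019051983545 [ 533.1 -393.1    5.6]
 lifted -0.002 0.0 [0.5 0.1 0.1]
 down False [448.5  -4.5  14.9] [-0.7 -0.1 -0.5]
 t 41.4083
a grip 0.005 0.0 [639.6 133.9   3. ]
 lifted -0.0 0.0 [-0.3 -0.4 -1.1]
 down False [ 443.5 -104.2   14. ] [-0.5 -0.6  0.2]
 t 53.2667
a [ -4.  -59.5]
b [  4.9 101.2]
c [-0.3  0.8]
d [-0.4  0.6]
54.5917
```

View pics/e.png

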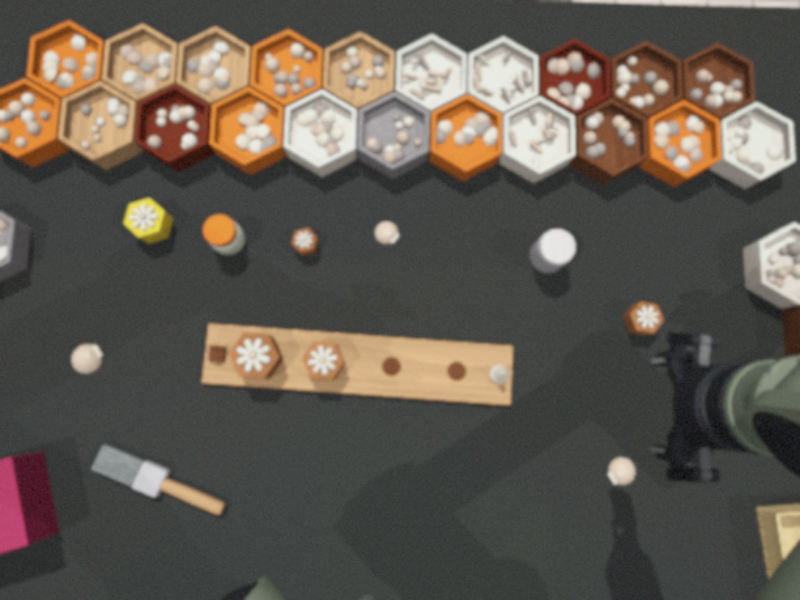

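View pics/es.png

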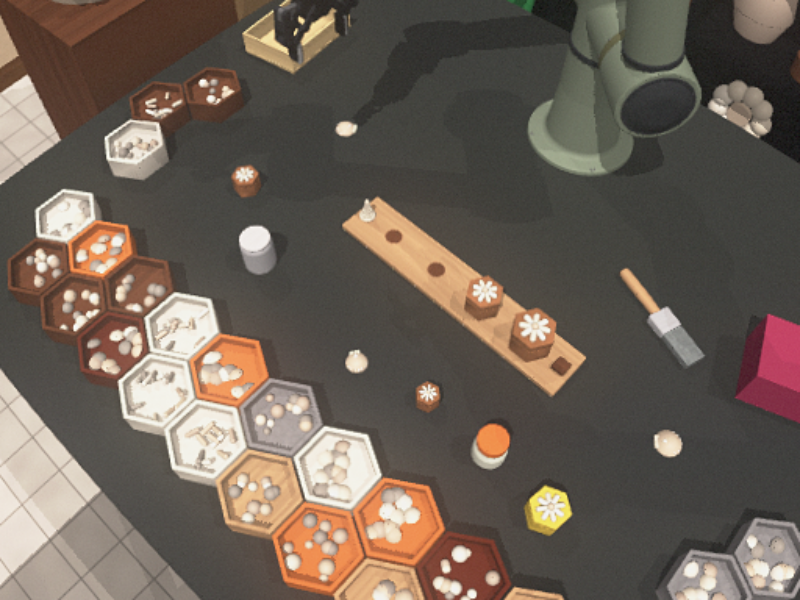

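Neither b nor a was actually gripped: the fingers closed to zero. Both still stand upright near where they started, (645,318) and (305,240) in the top view. I'll measure them again from close by to see whether they shifted.

Run:
```python
from h import *
T=[]
for n in "ba":
    cen,b,w,img=look(n,np.array(BOX[n][0])); print(n,cen.round(1),np.degrees(b),np.round(w,1),bot.get_state()["opening"])
o=None
xy,ph=BOX["a"];bot.move_ptp([*xy,80],down(yaw_for(np.radians(ph),xy)));bot.movel([*xy,40],max_speed=80)
T.append(imaging.capture("wrist"));bot.grip(.5);s=bot.get_state();print(s["opening"],s["tcp_pos"]);T.append(imaging.capture("wrist"))
cv2.imwrite("pics/f.png",cv2.resize(np.hstack(T),(800,300)));print(s["t"])
```

```text
b [ 532.5 -392.1] 51.5 [46.  46.3 46.3] 0.996867915740124
a [639.6 133.9] 16.0 [36.  36.  36.2] 1.000880109048119
0.5011949194908367 [639.65640508 133.89415182  40.13816596]
60.9667
```

View pics/f.png

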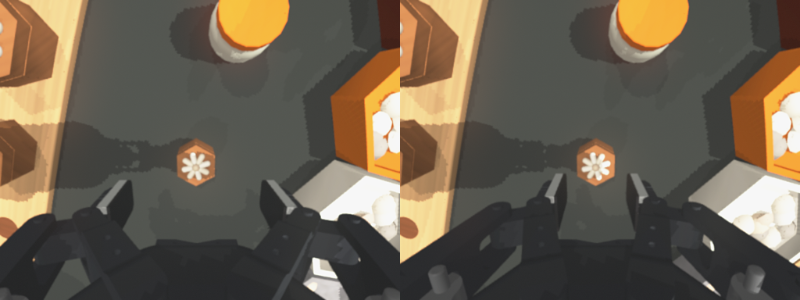

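Run:
```python
from h import *
xy,ph=BOX["a"];T=[]
bot.grip(.8)
print(bot.movel([*xy,3],max_speed=60,threshold=6)); s=bot.get_state();print(s["tcp_pos"],s["orientation"],s["contact_force"])
T.append(imaging.capture("wrist"));T.append(imaging.capture("scene")[200:296,220:348])
for o in (.5,.42,.36):
    bot.grip(o,20); s=bot.get_state(); print(o,s["opening"],s["gripper_force"],s["contact_force"].round(1))
T.append(imaging.capture("wrist"));T.append(imaging.capture("scene")[200:296,220:348])
T=[cv2.resize(t,(400,300)) for t in T]
cv2.imwrite("pics/g.png",np.vstack([np.hstack(T[:2]),np.hstack(T[2:])]));print(s["t"])
```

```text
False
[639.75326769 133.90419972   3.01528439] [3.14149161e+00 6.43066793e-05 1.84133319e+00] [-0.83024263  0.32442858 -0.96357688]
0.5 0.5013207899262071 0.0 [-0.4  0.6  0.3]
0.42 0.4166650026344731 0.0 [-0.1 -0.4 -0.1]
0.36 0.36325655467120166 0.0 [ 0.5 -1.   0.1]
63.0833
```

View pics/g.png

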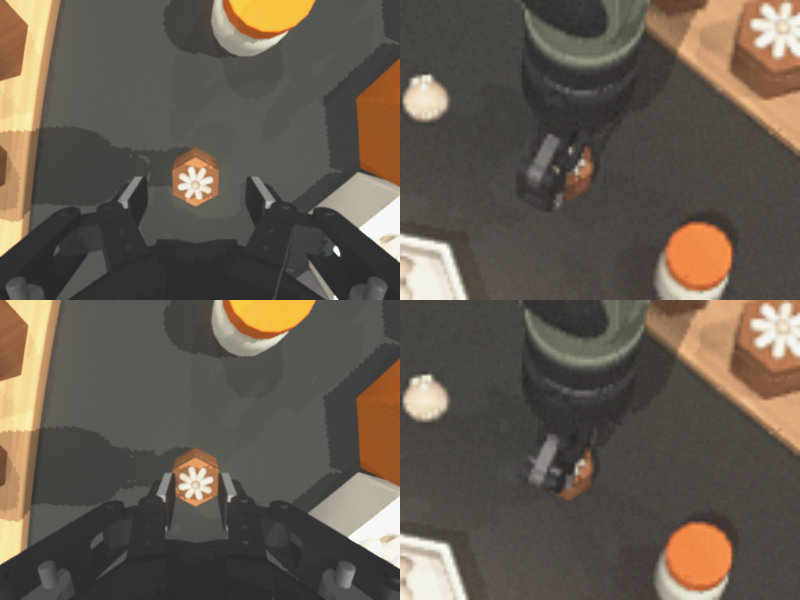

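The box sits between the pads in plan, but the pads in the picture are clearly above its lid. The real fingertips must be well above the reported TCP, which still worked for the taller c and d. I'll find the true tip height by touch: open to 0.6 and descend until contact.

Run:
```python
from h import *
xy,ph=BOX["a"]
bot.grip(.65)
hit=bot.movel([*xy,-45],max_speed=30,threshold=5); s=bot.get_state();z=s["tcp_pos"][2];print(hit,s["tcp_pos"],s["contact_force"])
bot.movel([*xy,z+8],max_speed=40)
bot.grip(0,25); s=bot.get_state(); print(s["opening"],s["gripper_force"],s["tcp_pos"],s["t"])
```

```text
True [639.36711249 133.89055829 -34.52550561] [-1.30275814 -0.63604453  6.10991719]
0.39396943968849135 25.66081206605304 [639.50283574 133.88316708 -26.6795419 ] 65.3833
```

Contact came at a reported z of −34.5, so the fingertips are about 34 mm higher than stated. Box a is now gripped at 33.5 mm. I'll place it, then pick b with the corrected height.

Run:
```python
from h import *
xy=BOX["a"][0]
bot.movel([*xy,110],max_speed=120); s=bot.get_state(); print(s["opening"],s["gripper_force"])
if s["opening"]<.35: raise SystemExit("lost")
place("a",-26.7)
pick("b",-24)
if bot.get_state()["opening"]<.45: raise SystemExit("lost b")
place("b",-24)
bot.move_ptp([400,-300,250],down(yaw_for(ACR,(400,-300)))); bot.dwell(.3)
img=imaging.capture("top"); m=imaging.camera_model("top")
for n in "abcd":
    z=12+H[n]+4
    c=min((c for c,_ in cents(white(img))),key=lambda c:np.hypot(*(ray(m,c,z)[0,:2]-MARK[n])))
    print(n,(ray(m,c,z)[0,:2]-MARK[n]).round(1))
sc=imaging.capture("scene")
cv2.imwrite("pics/z.png",np.hstack([cv2.resize(img,(400,300)),cv2.resize(sc,(400,300))]));cv2.imwrite("pics/zs.png",np.vstack([cv2.resize(img[130:270,70:350],(600,300)),cv2.resize(sc[110:260,130:400],(600,300))]))
print(bot.get_state()["t"])
```

```text
0.3905061475209955 25.527267868747003
 down True [ 443.4 -104.1  -14.7] [0.5 0.  4.2]
 t 72.4167
b grip 0.512 32.37378180027008 [ 532.9 -392.5  -23.6]
 lifted 0.51 32.04722285270691 [ 0.6 -0.4 -0.5]
 down True [448.4  -4.5 -11.7] [-1.   0.1  4.9]
 t 84.1917
a [-0.1  1.9]
b [-0.3  2.2]
c [-0.3  0.8]
d [-0.4  0.5]
86.75
```

View pics/zs.png

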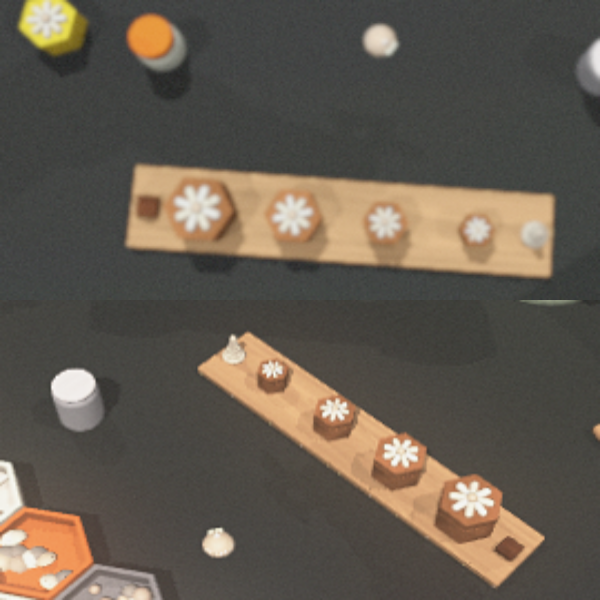

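All four boxes stand upright on their marks: a (477,229) next to the whelk, then b (385,223), c (293,216) and d (200,208). Each is within about 2 mm of centre, and the jar and tin haven't moved. I'll hand it in.

```bash
python3 -c "
from bench import bot
print(bot.sign_off())"
```

```text
the job is handed in; nothing more can be done
None
```

The four boxes stand upright on the plank in size order, smallest by the sea-snail shell and each within about 3 mm of its mark; jar and tin unmoved in the pictures, handed in at about 87 s of 109 s (no verdict returned).

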